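# Bin the uncapped glue stick, then lift the desk caddy and hold it level

## Robot

A 6-joint arm with a two-finger parallel gripper is mounted at the origin on the work surface. World frame = base frame: x ahead of the robot, y to its left, z up, the work surface at z = 0. Lengths are in m, angles in rad, forces in N, time in s.
With the tool pointing down it reaches from about 0.325 to 0.9 m from the base axis. Payload 6.1 kg.
Tool frame: the origin (TCP) lies midway between the tips of the shut fingers; the grasp point (between the pads) lies 19 mm behind it; z points along the fingers, y is the line along which they close (so a half turn about z gives the same grasp; the last joint's range is limited). The gripper opens to 85 mm and grips with 20 to 120 N. Pads are 22 mm wide; open, the fingers measure 114 mm over their backs; the gripper's body (76 mm by 85 mm) begins 54 mm behind the grasp point. The pads swing forward as they close: fully open they stand 13 mm farther back than shut.
Start: joints at [1.072, 0.22, 1.526, -0, 1.395, -0.126], TCP at [0.228, 0.582, 0.231] pointing down, gripper open.
Joint ranges: [-2.98, 2.98], [-0.91, 2.08], [0.09, 2.57], [-1.24, 4.39], [0.2, 2.65], [-2.68, 2.68]. Speed limits (rad/s): [2.57, 2.57, 3.01, 3.14, 3.14, 3.14].

## Interface

Orientations are given as [roll, pitch, yaw] about the fixed x, y, z axes, in that order (R = Rz(yaw) Ry(pitch) Rx(roll)).
In Python, from plant import ctrl gives the robot as it stands.
- The arm moves only by the tool send_rows, never from a script. Its argument "plan" is a list of rows, each a list of 2 entries, a list of its own where there are three numbers: the shift along the tool's x, y, z each as a share of 50 mm, from -1 to 1, then the turn, a rotation vector about the tool's x, y, z each as a share of 4 degrees, from -1 to 1. A call has 1 to 20 rows; each row shifts and turns the commanded pose from where the row before left it, along the tool's axes as they then stand; what a row does not reach is not made up. A row lasts 1/10 s, in which the tool goes at most 50 mm and 8.59 degrees, less where a joint would pass 70% of its speed; a pose out of reach is approached as far as the arm can. A call with a number of a shift or a turn outside -1 to 1 is refused whole. A call with a gripper value outside its range is refused whole. "fingers" is the gripper command: -1 is shut, 1 is fully open, values between are in proportion, set as the call begins (left out, the last holds). The fingers move at their own pace and stop on an object; "squeeze" is the grip in N (left out, the last holds). Time passes only in rows, so rows that do not move let the fingers close. It gives the time, the measured TCP pose, the force, the opening and the grip force at its end, in the units of the state.
- ctrl.sense(): the state, without advancing time (a new reading comes with each control period).
- ctrl.capture(name): name is "scene" or "top"; returns the picture (400x640x3 uint8, red, green, blue); there is no depth.
- ctrl.get_calibration(name): a dict with "fov_y" (degrees; the focal length in pixels is half the picture's height over the tangent of half this angle, whatever the lens; pixels are square), "cx", "cy" (the principal point, pixels), "k1" (the pictures are not rectified: a ray, as slopes to the right and down, at radius r is drawn at 1 + k1 r^2 times it, then the intrinsics apply), "R" (3x3) and "t" (3): a world point X has camera coordinates R X + t. Camera axes: x right, y down, z forward; pixel columns grow to the right and rows downward; lengths in m; the calibration is good to about 2 mm. A picture is of the moment at which its call begins. get_calibration takes no time and is no camera call.
- ctrl.hand_in(): hands the job in; it is judged then, once.
Trained networks look in the newest picture that a camera, given by its name, has taken for a name from the list of things; names that differ only in an ending like _2 or _b are one class to them, and where a whole thing is asked for, a point or a joint stands for the part that bears it (a point fixed in the world has none). Each returns a list of dicts, best first, with "p" (0 to 1); they miss things now and then, are a little off and sometimes report something else, mostly with a low value. They report only what shows in the picture. A call takes as long as a camera call. They do not tell look-alikes from the thing itself.
- ctrl.boxes_of(thing, camera): "xyz" ([x, y, z] in m, in world coordinates, good to about 4 mm: the middle of the surface that is visible of it).
- ctrl.regions_of(thing, camera): "mask" (400x640 bool, what is visible of it).
- ctrl.spot_point(thing, camera): "xyz" ([x, y, z] in m, in world coordinates, good to about 4 mm: a listed point, or the origin of a listed thing).
The state is a dict: "clock": time; "joint_pos": joint angles; "joint_velocities": joint speeds; "joint_efforts": joint torques, N m; "eef_pos": TCP position; "orientation": TCP orientation; "wrist_force": force on the tool from outside, world axes, zero at the start; "moment": the same for the moment, N m; "opening": finger opening in m; "grasp_force": force on a finger pad.
Only numpy, scipy, OpenCV 4.12 (cv2) and the standard library are available. Lean on these libraries where they do the work, as an engineer would, in place of code of your own. Each camera call takes 0.05 s, during which the arm holds its last target. There are 200 camera calls.

## Task

Take the dried-out glue stick, the one that has lost its cap, out of the wooden desk caddy and drop it into the wire basket. Then lift the caddy by its handle about 10 cm clear of the desk, with everything else still in it and the capped glue stick still standing, and finish while holding it there, level and steady; do not move the other things on the desk and never tip the caddy.

Things in the scene. Friction and masses are not known exactly. Their poses are not given: they have to be found in the camera images.
- caddy: open wooden caddy, loose, 240 long (x) x 160 wide (y) x 45 high, 6 mm floor and walls; partitions 45 high make four compartments 111 x 71 mm, centres at x +-58, y +-39 mm. 0.35 to 0.6 kg full. Handle bar along x over its whole length at y = 0: 12 wide, 18 tall, top 89 above the underside, on a 34 mm wide upright at each end. Origin: centre of underside, z up
- caddy_handle (a point): the middle of the caddy's handle bar, 80 mm above the underside, axes as the caddy's; here the bar can be pinched across its 12 mm width (along y) from above
- bare_stick: dried-out glue stick without a cap, standing in any one compartment: white tube 28 mm diameter, 74 high, with a thinner glue stub (15 mm) on top, 90 high in all, 30 g. Origin: centre of its underside, on the caddy's floor; z along it to the stub. The handle bar runs about 39 mm from its axis, so fingers fit best closing along the caddy's length
- capped_stick: the good glue stick standing in another compartment: 28 mm diameter tube with a wider (34 mm) cap from 56 mm up, full width to its flat top, 92 high, 40 g. Origin: centre of its underside, z along it. Must stay in the caddy, standing
- tape: roll of clear tape lying flat in another compartment, 50 mm diameter, 19 high. Origin: centre of its underside. Stays in the caddy
- eraser: white eraser 44 x 22 x 13 mm in another compartment. Origin: centre of its underside. Stays in the caddy
- basket: square open wire basket of dark steel, 160 x 160 outside, 120 high, wire sides 4 mm thick, standing fixed on the desk. Origin: centre of its underside, x and y along its sides, z up
- mouse: black computer mouse 100 x 56 x 33 mm, bystander, between the caddy and the basket. Origin: centre of its underside
- mug: white mug, 82 mm diameter, 92 high, bystander. Origin: centre of its underside
- calculator: grey pocket calculator 150 x 78 x 14 mm, bystander. Origin: centre of its underside
- note_block: block of white note paper 90 x 90 x 45 mm, bystander. Origin: centre of its underside
- pen_pot: steel pen pot 76 mm diameter, 95 high, pens to 140 mm, bystander. Origin: centre of its underside
There are look-alikes about, which are no part of the job. There is more than one size of the tape; the one meant has the size given above. Of the things that look like the basket, the larger one is meant.

How it is judged:
On the way, in this order (a step that is already met when the one before it is completed fails the run):
1. the uncapped glue stick lies released in the wire basket (x of bare_stick in the frame of basket between -0.08 and 0.08 m and y of bare_stick in the frame of basket between -0.08 and 0.08 m and z of bare_stick in the frame of basket between -0.005 and 0.115 m and contact force between bare_stick and the fingers below 0.05 N and linear speed of bare_stick below 0.05 m/s), for 0.2 s.
2. the caddy is held level and steady clear of the desk (height (world z) of caddy between 0.06 and 0.16 m and angle between caddy's own z axis and vertical below 0.12 rad and linear speed of caddy below 0.03 m/s and angular speed of caddy below 0.15 rad/s and contact force between caddy and the fingers above 1 N and contact force between caddy and mouse below 0.1 N and contact force between caddy and mug below 0.1 N and contact force between caddy and calculator below 0.1 N and contact force between caddy and note_block below 0.1 N and contact force between caddy and pen_pot below 0.1 N and contact force between caddy and basket below 0.1 N), for 0.5 s.
At the end, for the whole second after the job is handed in: Bare stick lies in the basket, released. Gripper holds the caddy, underside 60-160 mm up, tilt < 0.12 rad, slower than 0.03 m/s and 0.15 rad/s, touching no basket or bystander. Capped stick (within 0.3 rad of upright), tape and eraser are in the caddy (all of step 1 and all of step 2 and x of capped_stick in the frame of caddy between -0.12 and 0.12 m and y of capped_stick in the frame of caddy between -0.08 and 0.08 m and z of capped_stick in the frame of caddy between -0.002 and 0.04 m and x of tape in the frame of caddy between -0.12 and 0.12 m and y of tape in the frame of caddy between -0.08 and 0.08 m and z of tape in the frame of caddy between -0.002 and 0.04 m and x of eraser in the frame of caddy between -0.12 and 0.12 m and y of eraser in the frame of caddy between -0.08 and 0.08 m and z of eraser in the frame of caddy between -0.002 and 0.04 m and angle between capped_stick's own z axis and vertical below 0.3 rad); the arm keeps its last pose, push and grip.
It fails at once if a bystander pushed more than 30 mm or tipped (distance of any of mouse, mug, calculator, note_block, pen_pot from where it was at the start of the episode above 0.03 m or angle between any of mouse, mug, calculator, note_block, pen_pot's own z axis and vertical above 0.4 rad).
It fails at once if the caddy tipped more than 0.35 rad (angle between caddy's own z axis and vertical above 0.35 rad).
It also fails if it takes over 54 s, if anything falls off the work surface, if the arm or the gripper's body presses on something with over 40 N, if the wrist force passes 120 N, or if a joint passes its speed limit or range.

## Working session

There is one attempt and no reset: what is moved stays moved. The work goes in short steps, Python scripts to look and compute and a tool call to move; the robot and the scene stay as the last step left them, time stands still between calls to the robot, and variables do not carry over. Pictures are saved under pics/ and viewed, at most 10 in all, crops included, and the job is handed in when it is done.

Besides the shell and the picture viewer there is one more tool, called after ">>>" as name([rows], argument=value, ...), one row to a line, values as JSON. send_rows: Moves the arm, as the interface text tells. Shift numbers are shares of 50 mm and turn numbers shares of 4 degrees, none past 1 either way. Its arguments: {"type":"object","properties":{"plan":{"type":"array","items":{"type":"array"}},"fingers":{"type":"number"},"squeeze":{"type":"number"}},"required":["plan"]}

```bash
mkdir -p pics; cat > h.py <<'E'
import numpy as np, cv2
from plant import ctrl
def save(cam,name):
    im=ctrl.capture(cam); cv2.imwrite(f'pics/{name}.png',im[:,:,::-1]); return im
def proj(X,cam):
    c=ctrl.get_calibration(cam); R=np.array(c['R']);t=np.array(c['t'])
    p=np.atleast_2d(X)@R.T+t; s=p[:,:2]/p[:,2:]; f=200/np.tan(np.radians(c['fov_y'])/2)
    r2=(s**2).sum(1,keepdims=True); return s*(1+c['k1']*r2)*f+[c['cx'],c['cy']]
def unproj(uv,z,cam):
    c=ctrl.get_calibration(cam); R=np.array(c['R']);t=np.array(c['t']);f=200/np.tan(np.radians(c['fov_y'])/2)
    d=(np.atleast_2d(uv)-[c['cx'],c['cy']])/f; s=d.copy()
    for _ in range(20): s=d/(1+c['k1']*(s**2).sum(1,keepdims=True))
    w=np.c_[s,np.ones(len(s))]@R; o=-R.T@t
    return o+w*((z-o[2])/w[:,2:])
E
python3 - <<'E'
from h import *
a=save('scene','s0');b=save('top','t0')
for th in ['caddy','caddy_handle','bare_stick','capped_stick','tape','eraser','basket','mouse','mug','calculator','note_block','pen_pot']:
  for cam in ['scene','top']:
    print(th,cam,[(np.round(d['xyz'],3).tolist(),round(d['p'],2),proj(d['xyz'],cam)[0].round().tolist()) for d in ctrl.spot_point(th,cam)])
print(ctrl.sense())
for c in ['scene','top']:
  k=ctrl.get_calibration(c);print(-np.array(k['R']).T@k['t'],k['fov_y'])
E
```

```text
caddy scene [([0.489, -0.279, 0.0], 0.93, [229.0, 224.0]), ([0.433, -0.24, 0.009], 0.42, [235.0, 206.0])]
caddy top [([0.434, -0.321, 0.009], 0.63, [411.0, 237.0])]
caddy_handle scene [([0.433, -0.242, 0.013], 0.61, [235.0, 205.0]), ([0.488, -0.281, 0.078], 0.6, [225.0, 208.0]), ([0.536, 0.521, -0.002], 0.28, [461.0, 160.0])]
caddy_handle top [([0.485, -0.28, 0.078], 0.87, [403.0, 220.0]), ([0.768, 0.061, 0.004], 0.63, [296.0, 137.0])]
bare_stick scene [([0.429, -0.32, 0.005], 0.68, [210.0, 214.0])]
bare_stick top [([0.434, -0.32, 0.009], 0.47, [410.0, 238.0])]
capped_stick scene [([0.539, -0.32, 0.004], 0.53, [220.0, 240.0])]
capped_stick top [([0.436, -0.321, 0.011], 0.56, [411.0, 237.0]), ([0.546, -0.323, 0.007], 0.5, [411.0, 204.0]), ([0.765, 0.063, 0.002], 0.27, [296.0, 138.0])]
tape scene [([0.434, -0.239, 0.012], 0.68, [236.0, 205.0])]
tape top [([0.455, -0.124, -0.005], 0.74, [350.0, 230.0]), ([0.437, -0.239, 0.005], 0.51, [385.0, 236.0])]
eraser scene [([0.554, -0.25, 0.005], 0.62, [244.0, 236.0])]
eraser top [([0.552, -0.247, 0.008], 0.51, [388.0, 201.0]), ([0.544, -0.325, 
[... 1099 characters left out ...]
,
        1.39468704e+00, -1.26077553e-01]), 'joint_velocities': array([0.00131443, 0.00015153, 0.00010049, 0.00175331, 0.00010264,
       0.00078136]), 'joint_efforts': array([-9.26149346e-05, -4.96871960e+01, -3.89707124e+01, -1.79946146e-04,
        8.17914079e-04,  1.31810492e-05]), 'eef_pos': array([0.22766005, 0.58205542, 0.231313  ]), 'orientation': array([3.14156880e+00, 1.67398568e-05, 2.76874731e+00]), 'wrist_force': array([ 0.60207816,  0.25071493, -0.16225702]), 'moment': array([ 0.01588211, -0.02753782, -0.02189296]), 'grasp_force': 0.0, 'opening': 0.08550949099271302}
[ 1.50589395 -0.40270876  1.21703619] 42.45710621044432
[ 0.36874494 -0.00842045  1.20564798] 57.18819145518465
```

View pics/s0.png

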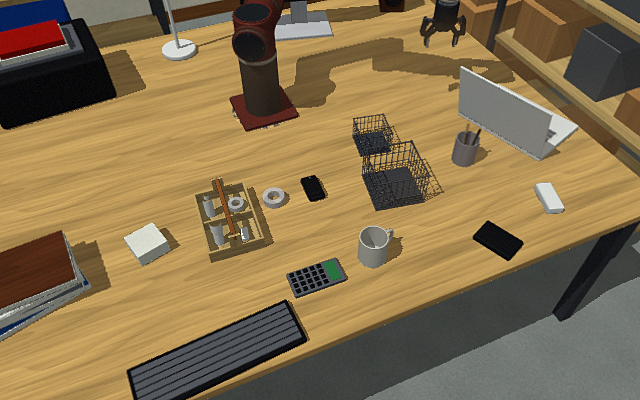

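View pics/t0.png

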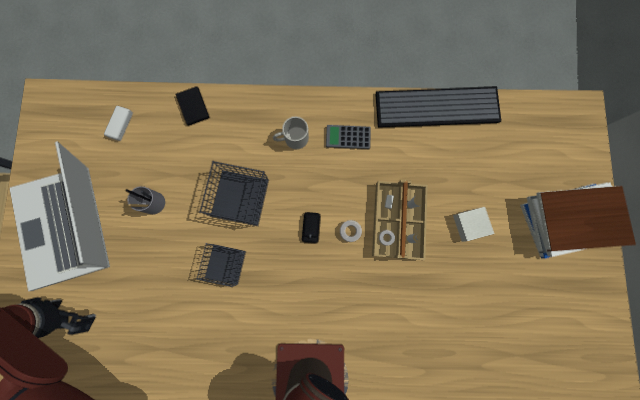

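The scene picture shows the caddy at (230,220) with two sticks, at (210,207) and (218,233). The large basket is at (395,180) and the small one at (372,135). The loose tape at (274,197) is a look-alike. Next I'll take an enlarged crop to tell the sticks apart.

```bash
python3 - <<'E'
from h import *
a=cv2.imread('pics/s0.png')[170:265,185:280];b=cv2.imread('pics/t0.png')[175:265,365:460]
b=cv2.resize(b,(400,380),interpolation=cv2.INTER_CUBIC)
a=cv2.resize(a,(380,380),interpolation=cv2.INTER_CUBIC)
cv2.imwrite('pics/crop.png',np.hstack([a,b]))
for z in (0.089,):
  ctrl.regions_of
m=ctrl.regions_of('caddy_handle','top'); print([ (d['p'],d['mask'].sum()) for d in m])
# handle bar: reddish-brown pixels in top picture
im=cv2.imread('pics/t0.png');sub=im[178:262,392:416].astype(int)
msk=(sub[...,2]-sub[...,0]>50)&(sub[...,2]<190)&(sub[...,1]<100)
v,u=np.nonzero(msk);uv=np.c_[u+392,v+178].astype(float)
X=unproj(uv,0.089,'top'); p=np.polyfit(X[:,0],X[:,1],1); print(len(u),p,X.min(0),X.max(0),np.median(X,0))
E
```

```text
[(0.64, np.int64(3657)), (0.43, np.int64(983))]
264 [-0.06069661 -0.25138805] [ 0.37121657 -0.29218613  0.089     ] [ 0.60118152 -0.26905251  0.089     ] [ 0.48265489 -0.28111707  0.089     ]
```

View pics/crop.png

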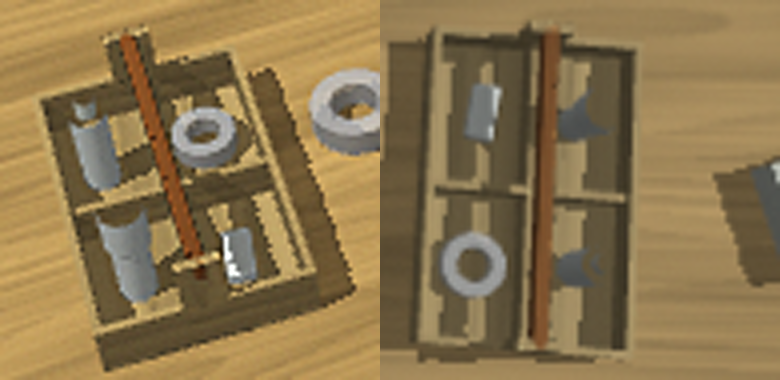

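The crop identifies the sticks. The left one, at scene (210,207) and world about (0.432,-0.320), has a thin stub on top, so it is the bare stick. The one at (218,233), world about (0.541,-0.321), widens toward the top, so it is the capped one. The larger basket is at (0.558,0.246). The caddy yaw is about -0.06 rad, so I'll turn the tool and move above the bare stick.

>>> send_rows([
  [[0,0,0],[0,0,1]],
  [[0,0,0],[0,0,1]],
  [[0,0,0],[0,0,1]],
  [[0,0,0],[0,0,1]],
  [[0,0,0],[0,0,1]],
  [[0,0,0],[0,0,1]],
  [[0,0,0],[0,0,1]],
  [[0,0,0],[0,0,1]],
  [[0,0,0],[0,0,1]],
  [[0,0,0],[0,0,1]],
  [[0,0,0],[0,0,1]],
  [[0,0,0],[0,0,1]],
  [[0,0,0],[0,0,1]],
  [[0,0,0],[0,0,1]],
  [[0,0,0],[0,0,1]],
  [[0,0,0],[0,0,1]],
  [[0,0,0],[0,0,1]],
  [[0,0,0],[0,0,1]],
], fingers=0.5, squeeze=25)

```text
clock: 3.15
eef_pos: [0.2276, 0.5821, 0.2313]
orientation: [-3.142, 0.0, 1.509]
wrist_force: [0.9, 0.2, 0.2]
opening: 0.0641
grasp_force: 0.0
```

>>> send_rows([
  [[-0.73,0.38,0],[0,0,0]],
  [[-0.73,0.38,0],[0,0,0]],
  [[-0.73,0.38,0],[0,0,0]],
  [[-0.73,0.38,0],[0,0,0]],
  [[-0.73,0.38,0],[0,0,0]],
  [[-0.73,0.38,0],[0,0,0]],
  [[-0.73,0.38,0],[0,0,0]],
  [[-0.73,0.38,0],[0,0,0]],
  [[-0.73,0.38,0],[0,0,0]],
  [[-0.73,0.38,0],[0,0,0]],
  [[-0.73,0.38,0],[0,0,0]],
  [[-0.73,0.38,0],[0,0,0]],
])

```text
clock: 4.35
eef_pos: [0.4301, 0.1299, 0.2317]
orientation: [3.14, -0.0, 1.512]
wrist_force: [0.9, 0.3, 0.7]
opening: 0.0643
grasp_force: 0.0
```

>>> send_rows([
  [[-0.75,0.05,0],[0,0,0]],
  [[-0.75,0.05,0],[0,0,0]],
  [[-0.75,0.05,0],[0,0,0]],
  [[-0.75,0.05,0],[0,0,0]],
  [[-0.75,0.05,0],[0,0,0]],
  [[-0.75,0.05,0],[0,0,0]],
  [[-0.75,0.05,0],[0,0,0]],
  [[-0.75,0.05,0],[0,0,0]],
  [[-0.75,0.05,0],[0,0,0]],
  [[-0.75,0.05,0],[0,0,0]],
  [[-0.75,0.05,0],[0,0,0]],
  [[-0.75,0.05,0],[0,0,0]],
  [[0,0,0],[0,0,0]],
  [[0,0,0],[0,0,0]],
])

```text
clock: 5.75
eef_pos: [0.4328, -0.3199, 0.231]
orientation: [-3.141, -0.001, 1.51]
wrist_force: [-0.3, 0.3, -0.5]
opening: 0.064
grasp_force: 0.0
```

>>> send_rows([
  [[0,0,0.5],[0,0,0]],
  [[0,0,0.5],[0,0,0]],
  [[0,0,0.5],[0,0,0]],
  [[0,0,0.5],[0,0,0]],
  [[0,0,0.2],[0,0,0]],
  [[0,0,0],[0,0,0]],
])

```text
clock: 6.35
eef_pos: [0.4325, -0.3176, 0.1199]
orientation: [-3.139, -0.002, 1.513]
wrist_force: [-0.0, 0.0, -0.3]
opening: 0.0643
grasp_force: 0.0
```

```bash
python3 - <<'E'
from h import *
a=save('scene','s1')
print([(d['xyz'].round(3) if hasattr(d['xyz'],'round') else d['xyz'],d['p']) for d in ctrl.spot_point('bare_stick','scene')])
cv2.imwrite('pics/c1.png',cv2.resize(cv2.imread('pics/s1.png')[150:270,160:290],None,fx=4,fy=4,interpolation=cv2.INTER_CUBIC))
E
```

```text
[([0.4266, -0.3204, 0.0046], 0.48)]
```

View pics/c1.png

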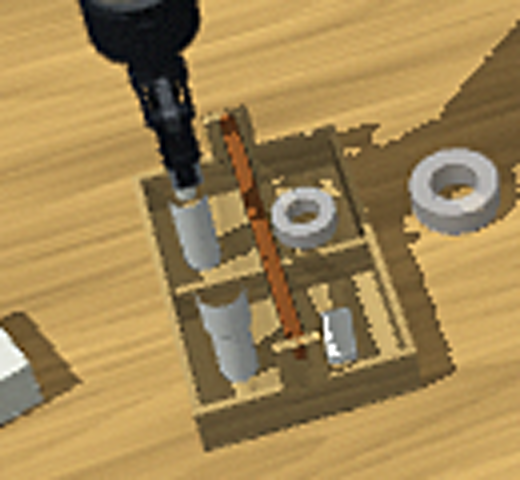

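The crop shows the gripper straight over the bare stick (stub at crop (187,193), fingers just above it). I'll descend 72 mm and close.

>>> send_rows([
  [[-0.05,0,0.36],[0,0,0]],
  [[0,0,0.36],[0,0,0]],
  [[0,0,0.36],[0,0,0]],
  [[0,0,0.36],[0,0,0]],
  [[0,0,0],[0,0,0]],
])

```text
clock: 6.95
eef_pos: [0.4325, -0.3213, 0.0486]
orientation: [-3.14, -0.001, 1.512]
wrist_force: [-0.5, 0.6, 0.3]
opening: 0.0638
grasp_force: 0.0
```

>>> send_rows([
  [[0,0,0],[0,0,0]],
  [[0,0,0],[0,0,0]],
  [[0,0,0],[0,0,0]],
  [[0,0,0],[0,0,0]],
  [[0,0,0],[0,0,0]],
  [[0,0,0],[0,0,0]],
  [[0,0,0],[0,0,0]],
  [[0,0,0],[0,0,0]],
], fingers=-1)

```text
clock: 7.75
eef_pos: [0.434, -0.3231, 0.0511]
orientation: [3.139, 0.002, 1.512]
wrist_force: [-0.9, 0.5, 6.1]
opening: 0.0273
grasp_force: 25.0
```

>>> send_rows([
  [[0,0,-0.2],[0,0,0]],
  [[0,0,-0.4],[0,0,0]],
  [[0,0,-0.6],[0,0,0]],
  [[0,0,-0.6],[0,0,0]],
  [[0,0,-0.6],[0,0,0]],
  [[0,0,-0.6],[0,0,0]],
  [[0,0,-0.6],[0,0,0]],
  [[0,0,-0.4],[0,0,0]],
  [[0,0,0],[0,0,0]],
])

```text
clock: 8.65
eef_pos: [0.4344, -0.3234, 0.2539]
orientation: [3.136, 0.005, 1.512]
wrist_force: [0.9, -0.7, -0.0]
opening: 0.0274
grasp_force: 24.6
```

```bash
python3 - <<'E'
from h import *
a=save('scene','s2')
print(ctrl.spot_point('bare_stick','scene'),ctrl.spot_point('caddy','scene')[:2])
cv2.imwrite('pics/c2.png',cv2.resize(cv2.imread('pics/s2.png')[100:270,160:450],None,fx=2.7,fy=2.7,interpolation=cv2.INTER_CUBIC))
s=ctrl.sense();p=s['eef_pos'];y=s['orientation'][2];print(p,y,s['opening'],s['grasp_force'])
d=np.array([.558,.246])-p[:2];print(d@[np.cos(y),np.sin(y)]/.05,d@[np.sin(y),-np.cos(y)]/.05)
E
```

```text
[{'xyz': [0.4327, -0.3215, 0.2059], 'p': 0.4}] [{'xyz': [0.4891, -0.2802, 0.0012], 'p': 0.68}]
[ 0.43253893 -0.32151491  0.24830084] 1.512160310298723 0.027510790612464156 24.57751750946045
11.477838112283393 1.839754159903092
```

View pics/c2.png

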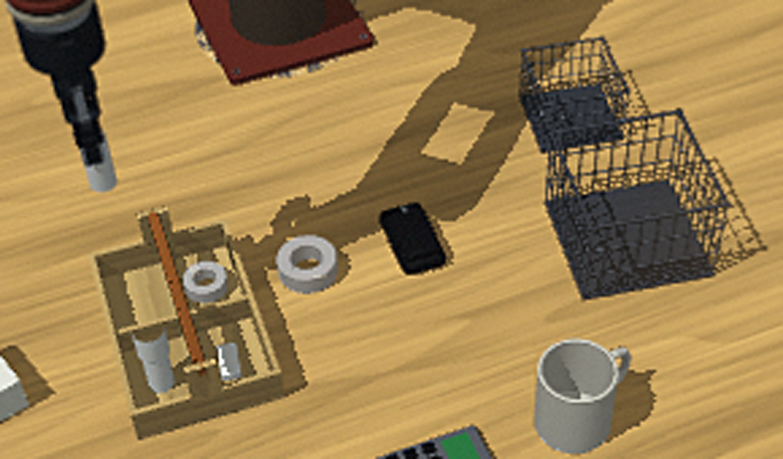

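The bare stick hangs in the gripper at crop (100,165). The caddy is undisturbed, with the capped stick, tape and eraser still in it. Next I'll carry the stick over the large basket at crop (640,210).

>>> send_rows([
  [[0.4,0.06,0],[0,0,0]],
  [[0.7,0.11,0],[0,0,0]],
  [[0.7,0.11,0],[0,0,0]],
  [[0.7,0.11,0],[0,0,0]],
  [[0.7,0.11,0],[0,0,0]],
  [[0.7,0.11,0],[0,0,0]],
  [[0.7,0.11,0],[0,0,0]],
  [[0.7,0.11,0],[0,0,0]],
  [[0.7,0.11,0],[0,0,0]],
  [[0.7,0.11,0],[0,0,0]],
  [[0.7,0.11,0],[0,0,0]],
  [[0.7,0.11,0],[0,0,0]],
  [[0.7,0.11,0],[0,0,0]],
  [[0.7,0.12,0],[0,0,0]],
  [[0.7,0.12,0],[0,0,0]],
  [[0.7,0.12,0],[0,0,0]],
  [[0.58,0.1,0],[0,0,0]],
  [[0,0,0],[0,0,0]],
  [[0,0,0],[0,0,0]],
])

```text
clock: 10.7
eef_pos: [0.5574, 0.2456, 0.2471]
orientation: [-3.138, 0.002, 1.514]
wrist_force: [-0.9, 0.4, -0.6]
opening: 0.0273
grasp_force: 24.6
```

>>> send_rows([
  [[0,0,0.5],[0,0,0]],
  [[0,0,0.5],[0,0,0]],
  [[0,0,0.5],[0,0,0]],
  [[0,0,0.5],[0,0,0]],
  [[0,0,0.5],[0,0,0]],
  [[0,0,0.5],[0,0,0]],
  [[0,0,0.4],[0,0,0]],
  [[0,0,0],[0,0,0]],
  [[0,0,0],[0,0,0]],
])

```text
clock: 11.6
eef_pos: [0.558, 0.2444, 0.079]
orientation: [-3.14, 0.001, 1.511]
wrist_force: [-0.0, 0.5, -0.2]
opening: 0.0271
grasp_force: 24.6
```

>>> send_rows([
  [[0,0,0],[0,0,0]],
  [[0,0,0],[0,0,0]],
  [[0,0,0],[0,0,0]],
  [[0,0,0],[0,0,0]],
  [[0,0,0],[0,0,0]],
  [[0,0,0],[0,0,0]],
], fingers=0.2)

```text
clock: 12.2
eef_pos: [0.5585, 0.2457, 0.0794]
orientation: [3.141, -0.0, 1.512]
wrist_force: [-0.6, 0.2, -0.4]
opening: 0.0513
grasp_force: 0.0
```

>>> send_rows([
  [[0,0,-0.4],[0,0,0]],
  [[0,0,-0.5],[0,0,0]],
  [[0,0,-0.6],[0,0,0]],
  [[0,0,-0.6],[0,0,0]],
  [[0,0,-0.6],[0,0,0]],
  [[0,0,-0.5],[0,0,0]],
  [[0,0,-0.3],[0,0,0]],
  [[0,0,0],[0,0,0]],
])

```text
clock: 13.0
eef_pos: [0.5598, 0.246, 0.257]
orientation: [3.137, -0.002, 1.512]
wrist_force: [-0.0, -0.2, -0.4]
opening: 0.051
grasp_force: 0.0
```

```bash
python3 - <<'E'
from h import *
a=save('scene','s3');save('top','t3')
for c in ('scene','top'): print([(d['xyz'],d['p']) for d in ctrl.spot_point('bare_stick',c)],[(d['xyz'],d['p']) for d in ctrl.spot_point('caddy_handle',c)])
cv2.imwrite('pics/c3.png',cv2.resize(cv2.imread('pics/s3.png')[110:270,190:450],None,fx=3,fy=3,interpolation=cv2.INTER_CUBIC))
E
```

```text
[([0.5596, 0.2472, 0.0044], 0.69)] [([0.4887, -0.2778, 0.0822], 0.62)]
[([0.5625, 0.2484, 0.0074], 0.57), ([0.5423, -0.3233, 0.0045], 0.37)] [([0.4856, -0.2771, 0.079], 0.9), ([0.4866, -0.2764, 0.0032], 0.61)]
```

View pics/c3.png

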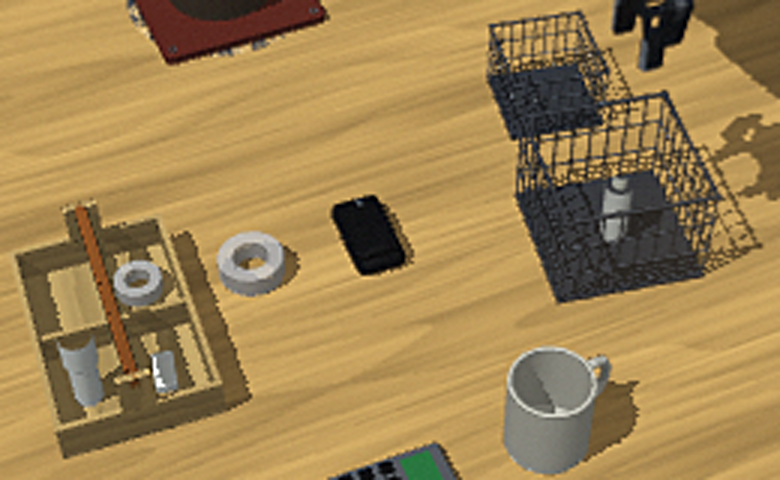

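The bare stick stands released in the large basket at crop (615,210), spot (0.560,0.247,0.005). The handle middle is at about (0.487,-0.279). I'll turn 90° and go over the handle.

>>> send_rows([
  [[0,0,0],[0,0,1]],
  [[0,0,0],[0,0,1]],
  [[0,0,0],[0,0,1]],
  [[0,0,0],[0,0,1]],
  [[0,0,0],[0,0,1]],
  [[0,0,0],[0,0,1]],
  [[0,0,0],[0,0,1]],
  [[0,0,0],[0,0,1]],
  [[0,0,0],[0,0,1]],
  [[0,0,0],[0,0,1]],
  [[0,0,0],[0,0,1]],
  [[0,0,0],[0,0,1]],
  [[0,0,0],[0,0,1]],
  [[0,0,0],[0,0,1]],
  [[0,0,0],[0,0,1]],
  [[0,0,0],[0,0,1]],
  [[0,0,0],[0,0,1]],
  [[0,0,0],[0,0,1]],
  [[0,0,0],[0,0,1]],
  [[0,0,0],[0,0,1]],
])

```text
clock: 15.3
eef_pos: [0.558, 0.2454, 0.253]
orientation: [3.141, 0.002, 0.113]
wrist_force: [0.0, -1.1, -0.2]
opening: 0.0512
grasp_force: 0.0
```

>>> send_rows([
  [[0,0,0],[0,0,1]],
  [[0,0,0],[0,0,1]],
  [[0,0,0],[0,0,0.5]],
  [[-0.05,0.7,0],[0,0,0]],
  [[-0.05,0.7,0],[0,0,0]],
  [[-0.05,0.7,0],[0,0,0]],
  [[-0.05,0.7,0],[0,0,0]],
  [[-0.05,0.7,0],[0,0,0]],
  [[-0.05,0.7,0],[0,0,0]],
  [[-0.05,0.7,0],[0,0,0]],
  [[-0.05,0.7,0],[0,0,0]],
  [[-0.05,0.7,0],[0,0,0]],
  [[-0.05,0.7,0],[0,0,0]],
  [[-0.05,0.7,0],[0,0,0]],
  [[-0.06,0.7,0],[0,0,0]],
  [[-0.06,0.7,0],[0,0,0]],
  [[-0.06,0.7,0],[0,0,0]],
  [[-0.06,0.7,0],[0,0,0]],
  [[0,0,0],[0,0,0]],
  [[0,0,0],[0,0,0]],
])

```text
clock: 17.3
eef_pos: [0.4877, -0.2764, 0.2532]
orientation: [-3.14, 0.001, -0.061]
wrist_force: [-0.1, 0.7, 1.0]
opening: 0.0518
grasp_force: 0.0
```

>>> send_rows([
  [[0,0.05,0.5],[0,0,0]],
  [[0,0,0.6],[0,0,0]],
  [[0,0,0.6],[0,0,0]],
  [[0,0,0.6],[0,0,0]],
  [[0,0,0.5],[0,0,0]],
  [[0,0,0.4],[0,0,0]],
  [[0,0,0.4],[0,0,0]],
  [[0,0,0.24],[0,0,0]],
  [[0,0,0],[0,0,0]],
  [[0,0,0],[0,0,0]],
])

```text
clock: 18.3
eef_pos: [0.4885, -0.2782, 0.0627]
orientation: [-3.142, -0.0, -0.058]
wrist_force: [-0.8, 0.2, -0.4]
opening: 0.0512
grasp_force: 0.0
```

```bash
python3 - <<'E'
from h import *
save('scene','s4')
cv2.imwrite('pics/c4.png',cv2.resize(cv2.imread('pics/s4.png')[140:270,170:290],None,fx=4,fy=4,interpolation=cv2.INTER_CUBIC))
s=ctrl.sense();print(s['eef_pos'],s['wrist_force'])
E
```

```text
[ 0.48892629 -0.27875769  0.06335256] [-0.03413905  0.38154289  0.26275343]
```

View pics/c4.png

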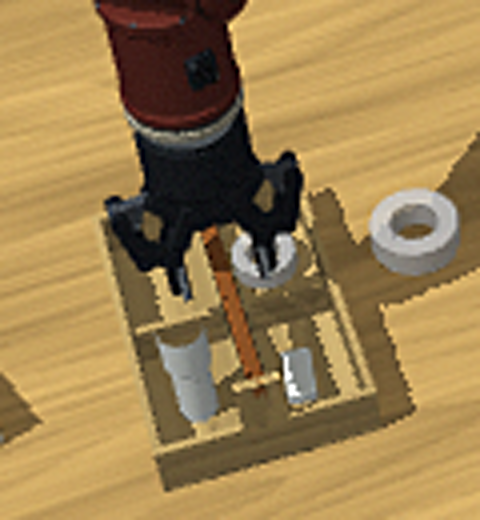

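The crop shows the fingers on both sides of the bar (crop (180,285) and (263,262), bar at (222,270)). I'll close them.

>>> send_rows([
  [[0,0,0],[0,0,0]],
  [[0,0,0],[0,0,0]],
  [[0,0,0],[0,0,0]],
  [[0,0,0],[0,0,0]],
  [[0,0,0],[0,0,0]],
  [[0,0,0],[0,0,0]],
  [[0,0,0],[0,0,0]],
  [[0,0,0],[0,0,0]],
  [[0,0,0],[0,0,0]],
  [[0,0,0],[0,0,0]],
], fingers=-1, squeeze=80)

```text
clock: 19.35
eef_pos: [0.4887, -0.2791, 0.0634]
orientation: [3.141, -0.001, -0.059]
wrist_force: [-1.1, 0.9, 6.1]
opening: 0.0105
grasp_force: 79.2
```

>>> send_rows([
  [[0,0,-0.05],[0,0,0]],
  [[0,0,-0.07],[0,0,0]],
  [[0,0,-0.1],[0,0,0]],
  [[0,0,-0.1],[0,0,0]],
  [[0,0,-0.1],[0,0,0]],
  [[0,0,-0.08],[0,0,0]],
  [[0,0,0],[0,0,0]],
  [[0,0,0],[0,0,0]],
])

```text
clock: 20.15
eef_pos: [0.4882, -0.2787, 0.0875]
orientation: [3.141, -0.0, -0.059]
wrist_force: [0.0, 0.4, -4.5]
opening: 0.0107
grasp_force: 77.9
```

>>> send_rows([
  [[0,0,-0.04],[0,0,0]],
  [[0,0,-0.08],[0,0,0]],
  [[0,0,-0.12],[0,0,0]],
  [[0,0,-0.15],[0,0,0]],
  [[0,0,-0.15],[0,0,0]],
  [[0,0,-0.15],[0,0,0]],
  [[0,0,-0.15],[0,0,0]],
  [[0,0,-0.15],[0,0,0]],
  [[0,0,-0.15],[0,0,0]],
  [[0,0,-0.15],[0,0,0]],
  [[0,0,-0.12],[0,0,0]],
  [[0,0,-0.08],[0,0,0]],
  [[0,0,-0.04],[0,0,0]],
  [[0,0,0],[0,0,0]],
  [[0,0,0],[0,0,0]],
  [[0,0,0],[0,0,0]],
  [[0,0,0],[0,0,0]],
  [[0,0,0],[0,0,0]],
  [[0,0,0],[0,0,0]],
  [[0,0,0],[0,0,0]],
])

```text
clock: 22.15
eef_pos: [0.4881, -0.2787, 0.1638]
orientation: [-3.142, 0.0, -0.059]
wrist_force: [-0.4, -0.4, -4.5]
opening: 0.011
grasp_force: 78.0
```

>>> send_rows([
  [[0,0,0],[0,0,0]],
  [[0,0,0],[0,0,0]],
  [[0,0,0],[0,0,0]],
  [[0,0,0],[0,0,0]],
  [[0,0,0],[0,0,0]],
])

```text
clock: 22.65
eef_pos: [0.4881, -0.2787, 0.1638]
orientation: [3.142, -0.0, -0.059]
wrist_force: [-0.0, 0.2, -4.4]
opening: 0.0106
grasp_force: 78.0
```

```bash
python3 - <<'E'
from h import *
save('scene','s5')
for t in ('caddy','capped_stick','tape','eraser','bare_stick'): print(t,[(d['xyz'],d['p']) for d in ctrl.spot_point(t,'scene')])
cv2.imwrite('pics/c5.png',cv2.resize(cv2.imread('pics/s5.png')[100:270,170:440],None,fx=2.9,fy=2.9,interpolation=cv2.INTER_CUBIC))
E
```

```text
caddy [([0.4872, -0.2792, 0.1013], 0.61)]
capped_stick [([0.5413, -0.3199, 0.1036], 0.68), ([0.5347, 0.5222, 0.0001], 0.3), ([0.4585, 0.0058, 0.0013], 0.25)]
tape [([0.4499, -0.1195, 0.0037], 0.75), ([0.435, -0.2372, 0.1105], 0.56)]
eraser [([0.5501, -0.2508, 0.1053], 0.65)]
bare_stick [([0.5584, 0.2448, 0.0026], 0.52)]
```

View pics/c5.png

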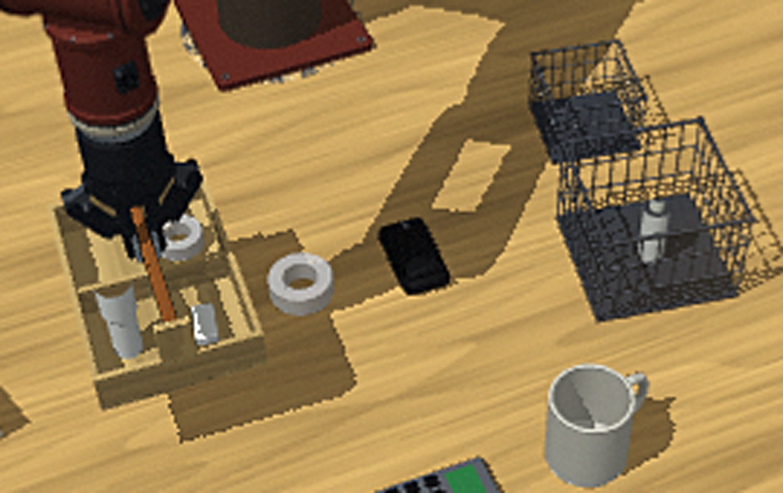

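The caddy is held level about 100 mm up. The capped stick stands in it at crop (120,320), with the tape and eraser also inside, and the bare stick is in the basket at (653,230). I'll hand in now.

```bash
python3 -c "
from plant import ctrl
print(ctrl.hand_in())"
```

```text
the job is handed in; nothing more can be done
None
```

The bare glue stick is in the large wire basket (standing upright, released), and the caddy is held level and steady about 100 mm up with the capped stick upright and the tape and eraser inside; the job is handed in, but no verdict was returned.

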